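Find the hidden socket of an indexing rail with its spring-tipped index pin

TASK

Lock the indexing rail: take the red-handled index pin out of its wooden parking block, set its sprung tip into the rail's long slot and, pressing only lightly, slide it along the slot bed until it drops into the hidden socket. Then seat the pin fully home, upright, with its collar flat on the cover plate, and let go; never press or shove the pin hard against the rail, and leave the tape measure and the red screwdriver alone.

Things in the scene. Friction and masses are not known exactly. Their poses are not given: they have to be found in the camera images.
- rail: indexing rail fixed to the bench: blue box 80 mm wide (its x), 290 mm long (its y; bolted feet add 32 mm at each end, bolt heads 15 mm high), 40 mm high, with a flat steel cover plate, scale ticks and one slot. Origin at the centre of its underside on the bench, z up. It does not move
- slot_mid (a point): the middle of the slot, at the height of the cover plate's top, 40 mm above the bench. The slot is 12 mm wide and 110 mm long, lies along the rail's y axis and is centred on the rail; the cover is 6 mm thick
- slot_bed (a point): the same point on the slot's flat, rigid brass bed, 6 mm below the cover's top. Somewhere along the bed, centred between 37 mm either side of this point, different each time, is one socket 12 x 12 mm, over 28 mm deep. It cannot be seen: a brass dust plug sprung with only 0.4 to 0.6 N closes it flush and yields to the pin
- pin: index pin, about 0.16 kg, upright. Origin at the centre of the underside of its steel collar (32 mm in diameter, 6 mm thick), z up along the pin. Above the collar a neck to 10 mm, then the handle; below it a 9 mm shank 14 mm long, then an 8 mm spring tip. Fully home, the collar lies on the cover plate and the tip hangs free in the socket
- pin_handle (a point): middle of the pin's round red plastic handle, 24 mm in diameter and 50 mm long, from 10 to 60 mm above the collar's underside
- pin_end (a point): end of the steel tip when sprung out, 26 mm below the collar's underside; small 1.4 mm chamfer. The tip gives way upward by up to 8 mm, at 2.5 N for the first touch and 0.5 N more per mm, then it is at its stop and rigid (this point does not follow it). Over the socket it springs back out and catches on the socket's wall
- park_block: wooden parking block 60 x 60 x 40 mm, fixed to the bench, origin at the centre of its underside; the pin stands in a 12.5 mm bore in its middle, the collar resting on its top
- tape_measure: orange tape measure 68 x 76 x 31 mm, loose bystander, origin at the centre of its underside
- screwdriver_red: red screwdriver 31 x 211 x 28 mm, lying loose behind the rail, bystander, origin under its middle, its own y axis along the shaft, the handle toward +y

How it is judged:
On the way, in this order (a step that is already met when the one before it is completed fails the run):
1. the pin has been carried away from its parking block (horizontal distance between pin and park_block above 0.08 m), for 0.2 s.
2. the pin's tip is in the slot and touches the rail there (z of pin in the frame of rail below 0.0635 m and x of pin in the frame of rail between -0.008 and 0.008 m and y of pin in the frame of rail between -0.056 and 0.056 m and contact force between pin and rail above 0.2 N), for 0.2 s.
At the end, for the whole second after the job is handed in: the pin stands in the slot's hidden socket, upright within 0.08 rad, the underside of its collar at the cover plate's top (within 2.5 mm), centred on the slot within 6 mm, at rest and released (z of pin in the frame of rail between 0.038 and 0.0425 m and x of pin in the frame of rail between -0.006 and 0.006 m and y of pin in the frame of rail between -0.045 and 0.045 m and angle between pin's own z axis and vertical below 0.08 rad and linear speed of pin below 0.02 m/s and contact force between pin and the fingers below 0.05 N); the robot touches nothing.
It fails at once if the pin is pressed or shoved against the rail with more than 25 N (contact force between pin and rail above 25 N).
It fails at once if the tape measure is moved by more than 30 mm (distance of tape_measure from where it was at the start of the episode above 0.03 m).
It fails at once if the red screwdriver is moved by more than 30 mm (distance of screwdriver_red from where it was at the start of the episode above 0.03 m).
It also fails if it takes over 61 s, if anything falls off the work surface, if the arm or the gripper's body presses on something with over 40 N, if the wrist force passes 120 N, or if a joint passes its speed limit or range.

ROBOT

A 6-joint arm with a two-finger parallel gripper is mounted at the origin on a cart in front of the work surface, level with it; the furniture and walls round the work are solid. World frame = base frame: x ahead of the robot, y to its left, z up, the work surface at z = 0. Lengths are in m, angles in rad, forces in N, time in s.
With the tool pointing down it reaches from about 0.35 to 0.975 m from the base axis. Payload 4.9 kg.
Tool frame: the origin (TCP) lies at the very end of the fingers, on their centre line; the grasp point (between the pads) lies 19 mm behind it (ctrl.grip_point_offset is the distance from the TCP to the grasp point, in m); z points along the fingers, y is the line along which they close (so a half turn about z gives the same grasp; the last joint's range is limited). The gripper opens to 85 mm and grips with 20 to 120 N. Pads are 22 mm wide; open, the fingers measure 114 mm over their backs; the gripper's body (76 mm by 85 mm) begins 54 mm behind the grasp point. The pads swing forward as they close: fully open they stand 13 mm farther back than shut.
Start: joints at [1.099, 0.053, 1.613, -0, 1.476, -0.119], TCP at [0.216, 0.586, 0.231] pointing down, gripper open.
Joint ranges: [-3.01, 3.01], [-1.01, 2.22], [0.06, 2.58], [-1.02, 4.17], [0.09, 2.62], [-3.14, 3.14]. Speed limits (rad/s): [2.57, 2.57, 3.14, 3.14, 3.14, 3.14].

INTERFACE

Orientations are given as a rotation vector (axis times angle).
In Python, from station import ctrl gives the robot as it stands.
- The arm moves only by the tool send_rows, never from a script. Its argument "rows" is a list of rows, each a list of 3 entries, a list of its own where there are three numbers: the finger opening in cm, from 0 to 8.54, then the shift along the tool's x, y, z in cm, then the turn about the tool's z in degrees. A call has 1 to 10 rows; each row shifts and turns the commanded pose from where the row before left it, along the tool's axes as they then stand; what a row does not reach is not made up. A row lasts 1/8 s, in which the tool goes at most 62.5 mm and 10.7 degrees, less where a joint would pass 70% of its speed; a pose out of reach is approached as far as the arm can. A call with a gripper value outside its range is refused whole. The fingers move at their own pace and stop on an object; "newtons" is the grip in N (left out, the last holds). Time passes only in rows, so rows that do not move let the fingers close. It gives the time, the measured TCP pose, the force, the opening and the grip force at its end, in the units of the state.
- ctrl.get_obs(): the state, without advancing time (a new reading comes with each control period).
- ctrl.get_image(name): name is "side" or "top"; returns a dict with "frame" (400x640x3 uint8, red, green, blue), "range_z" (400x640 float32, m along the optical axis (not along the pixel's ray), 0 where there is no reading), "fx", "fy", "cx", "cy" (pixels), "k1" (the pictures are not rectified: a ray, as slopes to the right and down, at radius r is drawn at 1 + k1 r^2 times it, then the intrinsics apply), "cam_to_world" (4x4, takes a point from camera to world coordinates). Camera axes: x right, y down, z forward; pixel columns grow to the right and rows downward; lengths in m; the calibration is good to about 2 mm. A picture is of the moment at which its call begins.
- ctrl.finish_job(): hands the job in; it is judged then, once.
The state is a dict: "t": time; "q": joint angles; "dq": joint speeds; "effort": joint torques, N m; "tool_pos": TCP position; "tool_rot": TCP orientation; "contact_force": force on the tool from outside, world axes, zero at the start; "wrist_torque": the same for the moment, N m; "opening": finger opening in m; "grip_force": force on a finger pad.
Only numpy, scipy, OpenCV 4.12 (cv2) and the standard library are available. Lean on these libraries where they do the work, as an engineer would, in place of code of your own. Each camera call takes 0.05 s, during which the arm holds its last target. There are 200 camera calls.

## Working session

There is one attempt and no reset: what is moved stays moved. The work goes in short steps, Python scripts to look and compute and a tool call to move; the robot and the scene stay as the last step left them, time stands still between calls to the robot, and variables do not carry over. Pictures are saved under pics/ and viewed, at most 10 in all, crops included, and the job is handed in when it is done.

Besides the shell and the picture viewer there is one more tool, called after "Request:" by a JSON object that holds its "api" and its "payload", one argument or row to a line. send_rows: Moves the arm, as the interface text tells. Its arguments: {"type":"object","properties":{"rows":{"type":"array","items":{"type":"array"}},"newtons":{"type":"number"}},"required":["rows"]}

```bash
mkdir -p pics; python3 - <<'E'
from station import ctrl
import cv2,numpy as np
for n in("side","top"):
    d=ctrl.get_image(n); cv2.imwrite(f"pics/{n}0.png",d["frame"][...,::-1]); np.savez(f"{n}0.npz",**d)
    print(n,d["fx"],d["cx"],d["cy"],d["k1"],np.round(d["cam_to_world"],3).tolist())
o=ctrl.get_obs();print(o["t"],o["tool_pos"],o["tool_rot"],o["opening"],o["contact_force"])
E
```

```text
side 489.19202893231585 318.8538273830853 200.35471810124287 -0.0609450822318494 [[0.924, -0.194, 0.329, 0.225], [-0.382, -0.509, 0.771, -0.89], [0.018, -0.839, -0.545, 0.714], [0.0, 0.0, 0.0, 1.0]]
top 379.29713429040646 310.50497936706046 196.58635664991567 -0.05592421868878993 [[-0.007, -0.998, 0.063, 0.542], [-1.0, 0.007, 0.01, -0.011], [-0.01, -0.062, -0.998, 1.146], [0.0, 0.0, 0.0, 1.0]]
0.1 [0.21569889 0.58598955 0.23016681] [-5.51251806e-01 -3.09227618e+00  2.85709184e-03] 0.08549944767819637 [-0.59300127 -0.63396758 -0.92066369]
```

View pics/top0.png

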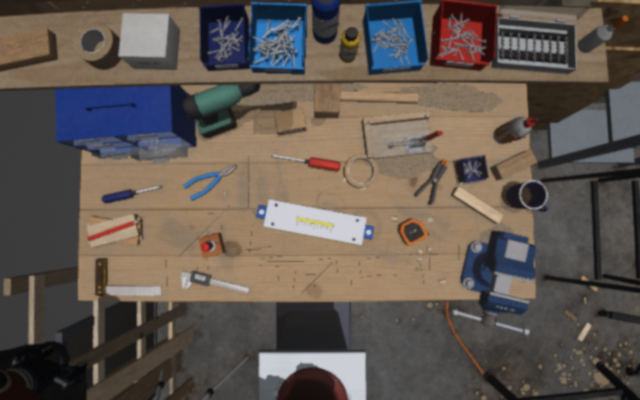

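View pics/side0.png

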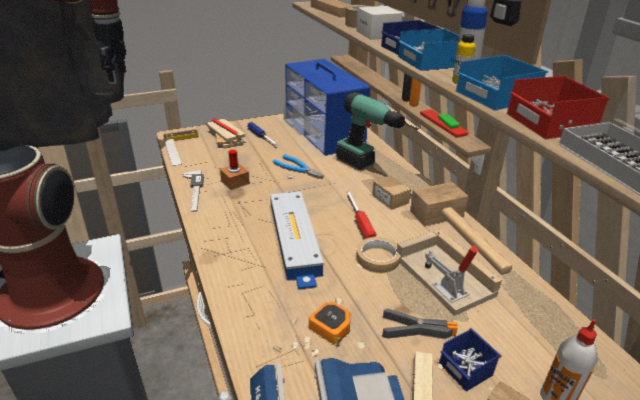

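Top view: the rail is at about (315,222), the pin in its block at (209,245), the tape at (412,232) and the screwdriver at (310,162). The side view shows the same layout, with the pin at (233,160) and the yellow slot at (293,225).

```bash
cat > h.py <<'E'
import numpy as np,cv2
def load(n): return dict(np.load(n))
def ray(d,uv):
    K=np.array([[d["fx"],0,d["cx"]],[0,d["fy"],d["cy"]],[0,0,1]],float)
    p=cv2.undistortPoints(np.array(uv,float).reshape(-1,1,2),K,np.array([float(d["k1"]),0,0,0]))[:,0]
    T=d["cam_to_world"]; return T[:3,3],np.c_[p,np.ones(len(p))]@T[:3,:3].T
def plane(d,uv,z):
    o,r=ray(d,uv); return o+r*((z-o[2])/r[:,2])[:,None]
def project(d,P):
    T=np.linalg.inv(d["cam_to_world"]); p=P@T[:3,:3].T+T[:3,3]; s=p[:,:2]/p[:,2:]
    s=s*(1+d["k1"]*(s**2).sum(1,keepdims=True)); return s*[d["fx"],d["fy"]]+[d["cx"],d["cy"]]
def tri(d1,u1,d2,u2):
    A=[];b=[]
    for d,u in((d1,u1),(d2,u2)):
        o,r=ray(d,[u]); r=r[0]/np.linalg.norm(r); M=np.eye(3)-np.outer(r,r); A.append(M);b.append(M@o)
    return np.linalg.lstsq(np.vstack(A),np.hstack(b),rcond=None)[0]
def blobs(m,amin=20):
    n,l,s,c=cv2.connectedComponentsWithStats(m.astype(np.uint8)); return [(s[i].tolist(),c[i].round(2).tolist(),l==i) for i in range(1,n) if s[i,4]>=amin]
E
python3 - <<'E'
from h import *
t=load("top0.npz");s=load("side0.npz")
for n,d,boxes in(("top",t,((180,215,240,275),(250,190,385,250))),("side",s,((210,140,255,195),(260,185,335,295)))):
    h=cv2.cvtColor(d["frame"],cv2.COLOR_RGB2HSV).astype(int);H,S,V=h[...,0],h[...,1],h[...,2]
    for k,m in(("red",((H<5)|(H>174))&(S>170)&(V>90)),("yel",(H>18)&(H<35)&(S>130)&(V>120)),("white",(S<60)&(V>120)),("blue",(H>100)&(H<130)&(S>120))):
        for i,(x0,y0,x1,y1) in enumerate(boxes):
            mm=np.zeros_like(m);mm[y0:y1,x0:x1]=m[y0:y1,x0:x1]
            for st,c,l in blobs(mm):
                r=cv2.minAreaRect(cv2.findContours(l.astype(np.uint8),0,2)[0][0]); print(n,k,i,st,c,np.round(r[0],1),np.round(r[1],1),round(r[2],1), plane(d,[r[0]],.04)[0].round(4))
a=cv2.resize(t["frame"][190:255,250:385],None,fx=5.5,fy=5.5,interpolation=2)
b=cv2.resize(s["frame"][185:295,260:335],None,fx=5,fy=5,interpolation=2)
c=cv2.resize(t["frame"][220:270,180:240],None,fx=5,fy=5,interpolation=2)
im=np.zeros((600,800,3),np.uint8)
cv2.imwrite("pics/c1.png",a[...,::-1]); cv2.imwrite("pics/c2.png",b[...,::-1])
E
```

```text
top red 0 [201, 243, 9, 8, 52] [204.75, 246.56] [204.8 246.3] [7.1 7.8] 45.0 [0.4679 0.3099 0.04  ]
top white 0 [210, 241, 6, 10, 24] [213.04, 245.92] [213.  245.9] [4.  9.2] 12.5 [0.4687 0.2857 0.04  ]
top white 0 [181, 271, 10, 4, 33] [185.12, 272.79] [185.5 272.5] [3. 9.] 90.0 [0.3916 0.3664 0.04  ]
top white 1 [263, 199, 105, 47, 2856] [314.71, 221.66] [315.1 221.6] [103.3  30. ] 10.7 [ 0.538  -0.0128  0.04  ]
top white 1 [366, 230, 5, 5, 21] [368.0, 232.0] [368. 232.] [4. 4.] 90.0 [ 0.5067 -0.1663  0.04  ]
top blue 1 [259, 206, 7, 4, 21] [262.0, 207.29] [262.1 207.2] [6.5 2.7] 11.3 [0.5809 0.1418 0.04  ]
top blue 1 [257, 214, 8, 4, 22] [260.41, 215.55] [260.5 215.5] [3. 7.] 90.0 [0.5567 0.1464 0.04  ]
top blue 1 [366, 226, 7, 5, 23] [369.22, 227.65] [369.1 227.7] [7.  3.2] 18.4 [ 0.5191 -0.1697  0.04  ]
top blue 1 [364, 234, 8, 5, 22] [367.59, 236.09] [367.5 236. ] [7.2 3.1] 9.5 [ 0.4951 -0.1647  0.04  ]
side red 0 [229, 150, 8, 5, 31] [232.23, 151.77] [232.5 152. ] [4. 7.] 90.0 [0.494  0.3997 0.04  ]
side red 0 [230, 156, 7, 10, 54] [232.7, 160.52] [233.  160.5] [9. 6.] 90.0 [0.4824 0.3474 0.04  ]
side yel 1 [290, 214, 9, 25, 82] [294.13, 225.98] [294.1 226. ] [25.2  3.2] 76.0 [ 0.5371 -0.0166  0.04  ]
side white 0 [228, 167, 12, 6, 25] [233.72, 169.64] [233.6 169.7] [ 4.4 11. ] 83.7 [0.4709 0.2941 0.04  ]
side white 1 [270, 190, 54, 77, 2492] [295.22, 229.71] [296.4 229.5] [81.1 37.8] 77.0 [ 0.5372 -0.0316  0.04  ]
side white 1 [303, 277, 7, 6, 36] [306.0, 279.36] [306.  279.5] [5. 6.] 90.0 [ 0.4964 -0.1984  0.04  ]
side blue 1 [286, 266, 36, 22, 481] [304.37, 275.08] [304.4 277.2] [19.9 35.4] 83.7 [ 0.4959 -0.1907  0.04  ]
```

View pics/c1.png

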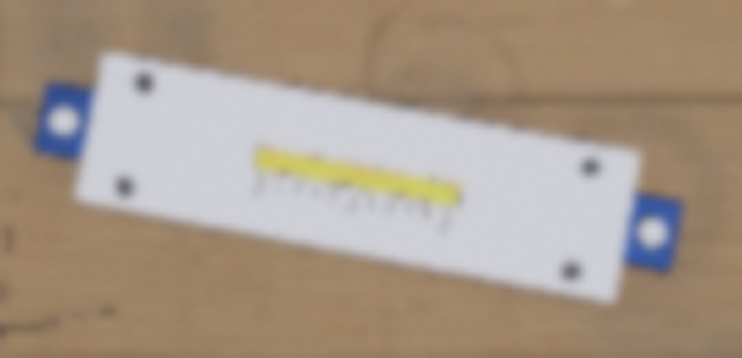

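The crop shows the yellow slot bed centred on the cover, at crop (357,177), which is image (315,222). It runs along the rail, and the white bolt heads are on the feet.

```bash
cat > /dev/null; python3 - <<'E'
from h import *
t=load("top0.npz");s=load("side0.npz")
def yel(d,b):
    h=cv2.cvtColor(d["frame"],cv2.COLOR_RGB2HSV).astype(int);m=(h[...,0]>18)&(h[...,0]<38)&(h[...,1]>70)&(h[...,2]>90)
    x0,y0,x1,y1=b;mm=np.zeros_like(m);mm[y0:y1,x0:x1]=m[y0:y1,x0:x1]
    return max(blobs(mm,5),key=lambda q:q[0][4])
for n,d,b in(("t",t,(285,208,345,236)),("s",s,(283,205,305,250))):
    st,c,l=yel(d,b); v,u=np.nonzero(l); P=plane(d,np.c_[u,v],.036)[:,:2]
    m=P.mean(0);w,V=np.linalg.eigh(np.cov((P-m).T)); a=V[:,1]*np.sign(V[1,1]); q=(P-m)@a
    print(n,st,c,"centre",m.round(4),"mid",(m+a*(q.max()+q.min())/2).round(4),"len",q.ptp() if hasattr(q,'ptp') else np.ptp(q),"ang",np.degrees(np.arctan2(a[1],a[0])))
# pin: triangulate
print("pin tri",tri(t,[205.2,246.4],s,[232.6,157.8]).round(4), "top disc@.1",plane(t,[[204.8,246.5]],.1).round(4),"side mid@.075",plane(s,[[232.6,158]],.075).round(4))
st=[(k,plane(t,[k],.04)[0].round(4)) for k in((213.,245.9),)];print(st)
for n,d,b in(("t",t,(195,230,230,262)),):
    h=cv2.cvtColor(d["frame"],cv2.COLOR_RGB2HSV); 
    im=cv2.resize(d["frame"][225:265,185:235],None,fx=8,fy=8,interpolation=2); im2=cv2.resize(s["frame"][142:192,208:258],None,fx=6.4,fy=6.4,interpolation=2)
    cv2.imwrite("pics/c3.png",np.hstack([im,im2[:320]])[...,::-1])
E
```

```text
t [297, 217, 36, 10, 126] [314.52, 221.67] centre [ 0.5378 -0.0112] mid [ 0.5377 -0.0113] len 0.10474980763066927 ang 78.79315048024624
s [289, 214, 11, 25, 105] [293.78, 226.09] centre [ 0.5382 -0.0109] mid [ 0.5384 -0.0098] len 0.09846908025923701 ang 78.72562262472422
pin tri [0.4707 0.298  0.0757] top disc@.1 [[0.4712 0.2924 0.1   ]] side mid@.075 [[0.4716 0.2976 0.075 ]]
[((213.0, 245.9), array([0.4688, 0.2856, 0.04  ]))]
```

View pics/c3.png

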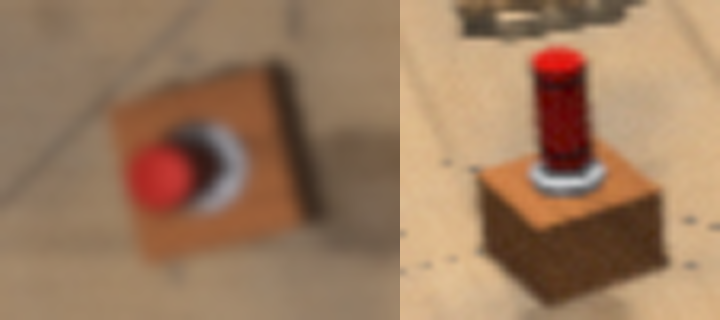

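The crop shows the pin upright in its block. In the top view its disc is at (204.6,246.6) and its collar at about (210,245.4). In the side view the disc is at (232.2,151.2) and the collar at (233.6,169.2).

```bash
cat >> h.py <<'E'
from scipy.spatial.transform import Rotation as R
def to_tool(o,target): # shift in cm along tool axes
    return (R.from_rotvec(o["tool_rot"]).as_matrix().T@(np.array(target)-o["tool_pos"])*100).round(2)
def yaw(o):
    y=R.from_rotvec(o["tool_rot"]).as_matrix()[:,1]; return np.degrees(np.arctan2(y[1],y[0]))
E
python3 - <<'E'
from h import *
from station import ctrl
t=load("top0.npz");s=load("side0.npz")
print(plane(t,[[204.6,246.6]],.1),plane(t,[[210,245.4]],.046),plane(s,[[232.2,151.2]],.1),plane(s,[[233.6,169.2]],.046))
o=ctrl.get_obs();print(yaw(o),to_tool(o,[.4705,.295,.14]),to_tool(o,[.4705,.295,.056]),o['t'])
E
```

```text
[[0.47089689 0.2929166  0.1       ]] [[0.47068295 0.29276838 0.046     ]] [[0.47045315 0.28977888 0.1       ]] [[0.46934705 0.28636905 0.046     ]]
69.78444194428123 [-33.97 -18.48   9.04] [-33.97 -18.47  17.44] 0.1
```

Request:
{"api": "send_rows", "payload": {
  "rows": [
    [8.5,[-4.26,-2.35,1.13],0],
    [8.5,[-4.26,-2.35,1.13],0],
    [8.5,[-4.26,-2.35,1.13],0],
    [8.5,[-4.26,-2.35,1.13],0],
    [8.5,[-4.26,-2.35,1.13],0],
    [8.5,[-4.26,-2.35,1.13],0],
    [8.5,[-4.26,-2.35,1.13],0],
    [8.5,[-4.26,-2.35,1.13],0],
    [8.5,[0,0,0],-9],
    [8.5,[0,0,0],0]
  ]
}}

```text
t: 1.35
tool_pos: [0.4707, 0.2917, 0.1402]
tool_rot: [-0.311, -3.125, 0.001]
contact_force: [1.2, -0.3, 0.1]
opening: 0.0847
grip_force: 0.0
```

```bash
python3 - <<'E'
from h import *
from station import ctrl
o=ctrl.get_obs();print(yaw(o),o['tool_pos'],to_tool(o,[.4705,.2915,.056]),o['t'],o['contact_force'])
s=ctrl.get_image("side");cv2.imwrite("pics/s2.png",cv2.resize(s["frame"][90:200,170:300],None,fx=5,fy=5,interpolation=2)[...,::-1])
print(project(s,np.array([o['tool_pos'],o['tool_pos']-[0,0,.1]])))
E
```

```text
78.62272517019571 [0.47071746 0.29168197 0.14020651] [ 0.01 -0.02  8.42] 1.35 [ 1.18622606 -0.34130113  0.13821561]
[[230.9841143  137.47180433]
 [233.76966853 170.05374136]]
```

View pics/s2.png

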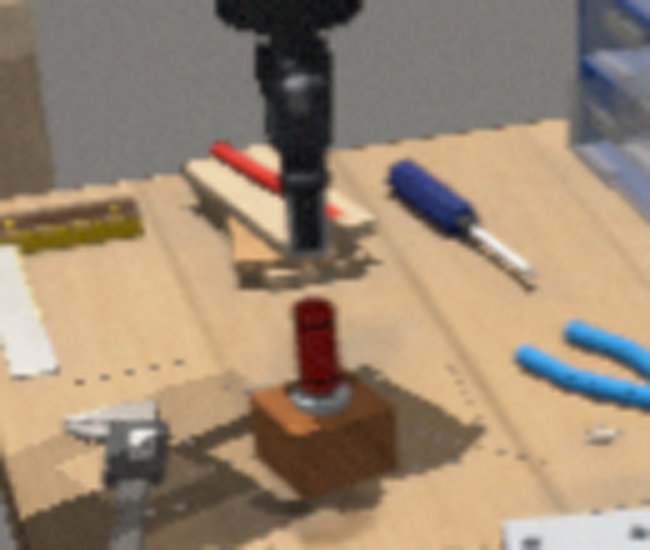

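The open gripper stands straight over the pin: handle axis at crop (316,345), collar at (320,395), both on the projected tool axis. I'll descend and grip.

Request:
{"api": "send_rows", "payload": {
  "rows": [
    [8.5,[0,0,3],0],
    [8.5,[0,0,3],0],
    [8.5,[0,0,2.4],0],
    [2,[0,0,0],0],
    [2,[0,0,0],0],
    [2,[0,0,0],0],
    [2,[0,0,0],0],
    [2,[0,0,0],0]
  ],
  "newtons": 60
}}

```text
t: 2.4
tool_pos: [0.4718, 0.293, 0.0587]
tool_rot: [0.307, 3.124, 0.003]
contact_force: [-0.8, 1.5, 6.0]
opening: 0.0229
grip_force: 58.6
```

Request:
{"api": "send_rows", "payload": {
  "rows": [
    [2,[0,0,-2],0],
    [2,[0,0,-3],0],
    [2,[0,0,-3],0],
    [2,[0,0,0],0]
  ]
}}

```text
t: 2.9
tool_pos: [0.4726, 0.2929, 0.1404]
tool_rot: [0.306, 3.121, 0.004]
contact_force: [-0.8, 0.1, -2.1]
opening: 0.023
grip_force: 59.8
```

```bash
python3 - <<'E'
from h import *
from station import ctrl
o=ctrl.get_obs();print(yaw(o),o['tool_pos'],R.from_rotvec(o['tool_rot']).as_matrix()[:,2],o['t'],o['contact_force'],o['opening'],o['grip_force'])
print(to_tool(o,[.538,-.011,.14]))
s=ctrl.get_image("side");T=o['tool_pos'];P=np.array([T,T-[0,0,.0187],T-[0,0,.0447]])
pr=project(s,P);print(pr,s['frame'].shape)
u,v=pr[1].astype(int)
cv2.imwrite("pics/s3.png",cv2.resize(s["frame"][v-45:v+45,u-45:u+45],None,fx=6,fy=6,interpolation=2)[...,::-1]); print(u,v)
E
```

```text
78.7839943602125 [0.47255444 0.29292091 0.14044546] [ 0.00554906  0.00208555 -0.99998243] 2.9 [-0.76442951  0.05704539 -2.05490232] 0.022969684806662664 59.7528076171875
[-1.233e+01 -2.854e+01  2.000e-02]
[[231.53811551 137.09657856]
 [232.06756606 143.38348639]
 [232.79347448 151.97079161]] (400, 640, 3)
232 143
```

View pics/s3.png

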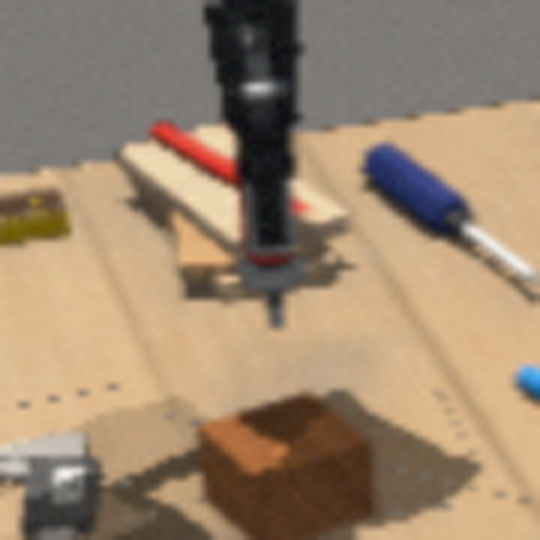

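The pin is held upright with its tip at about (232.7,151.2), which matches the prediction. Next I'll carry it above the slot's near end.

```bash
python3 - <<'E'
from h import *
from station import ctrl
o=ctrl.get_obs();print(to_tool(o,[.547,.0343,.105]))
E
```

```text
[-12.44 -23.85   3.31]
```

Request:
{"api": "send_rows", "payload": {
  "rows": [
    [2,[-2.07,-3.97,0],0],
    [2,[-2.07,-3.97,0],0],
    [2,[-2.07,-3.97,0],0],
    [2,[-2.07,-3.97,0],0],
    [2,[-2.07,-3.97,0],0],
    [2,[-2.07,-3.97,0],0],
    [2,[0,0,1.6],0],
    [2,[0,0,1.7],0],
    [2,[0,0,0],0],
    [2,[0,0,0],0]
  ]
}}

```text
t: 4.2
tool_pos: [0.5458, 0.0355, 0.1034]
tool_rot: [-0.304, -3.126, -0.0]
contact_force: [0.1, 0.5, -1.3]
opening: 0.023
grip_force: 59.9
```

```bash
python3 - <<'E'
from h import *
from station import ctrl
o=ctrl.get_obs();print(yaw(o),o['tool_pos'],R.from_rotvec(o['tool_rot']).as_matrix()[:,2],o['t'],o['contact_force'])
s=ctrl.get_image("side");np.savez("side4.npz",**s);T=o['tool_pos'];P=np.array([T-[0,0,.0187],T-[0,0,.0447],[T[0],T[1],.034],[T[0],T[1],.04]])
pr=project(s,P);print(pr)
a=np.array([.195,.981]);m=np.array([.538,-.0108]);n=np.array([.981,-.195])
c=[np.r_[m+a*y+n*x,.04] for x,y in((-.006,-.055),(.006,-.055),(.006,.055),(-.006,.055))];print(project(s,np.array(c)).round(1).tolist())
cv2.imwrite("pics/s4.png",cv2.resize(s["frame"][160:260,245:345],None,fx=6,fy=6,interpolation=2)[...,::-1])
E
```

```text
78.87489103015751 [0.54584245 0.03550192 0.10341764] [-9.32572946e-04  1.27572378e-04 -9.99999557e-01] 4.2 [ 0.06060879  0.49108863 -1.26661224]
[[289.87458907 197.91626515]
 [290.02550564 207.01085542]
 [290.16672959 215.45549413]
 [290.13264887 213.42335082]]
[[294.7, 238.9], [300.0, 238.4], [292.6, 211.3], [287.8, 211.8]]
```

View pics/s4.png

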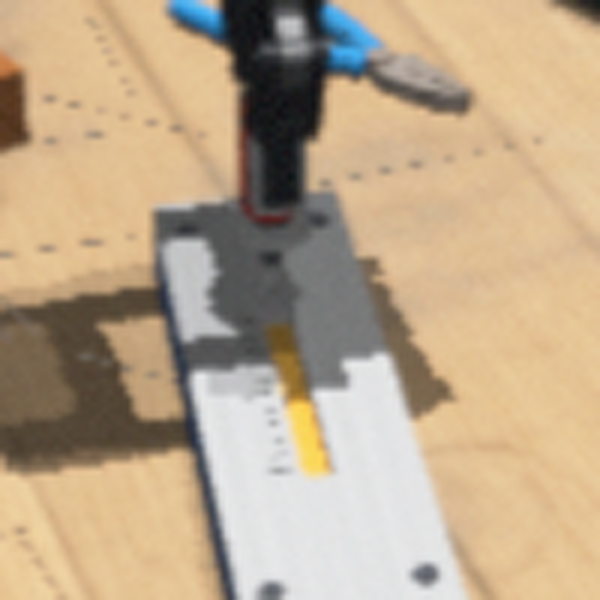

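The pin hangs just over the slot's far end. The slot spans crop (265,327) to (330,475), which agrees with my model of the rail to within a pixel. I'll shift slightly sideways and start down.

Request:
{"api": "send_rows", "payload": {
  "rows": [
    [2,[-0.14,0,0.5],0],
    [2,[0,0,0.5],0],
    [2,[0,0,0.3],0],
    [2,[0,0,0],0],
    [2,[0,0,0],0]
  ]
}}

```text
t: 4.88
tool_pos: [0.5478, 0.0342, 0.091]
tool_rot: [0.307, 3.126, -0.0]
contact_force: [0.2, -0.6, -2.2]
opening: 0.0226
grip_force: 59.9
```

```bash
cat >> h.py <<'E'
A=np.array([.195,.981]);M=np.array([.538,-.0108]);N=np.array([.981,-.195])
def rep(o):
    d=o['tool_pos'][:2]-M; f=o['contact_force']
    print("t %.2f lat %.2f mm along %.2f mm tcpz %.2f | F lat %.2f along %.2f z %.2f | tau %s tilt %s"%(o['t'],d@N*1e3,d@A*1e3,o['tool_pos'][2]*1e3,f[:2]@N,f[:2]@A,f[2],np.round(o['wrist_torque'],2),R.from_rotvec(o['tool_rot']).as_matrix()[:2,2].round(4)),yaw(o).round(2))
E
cat > r.py <<'E'
from h import *
from station import ctrl
rep(ctrl.get_obs())
E
python3 r.py; python3 - <<'E'
from h import *
from station import ctrl
s=ctrl.get_image("side");np.savez("side5.npz",**s)
o=ctrl.get_obs();T=o['tool_pos'];print(project(s,np.array([T-[0,0,.0187],T-[0,0,.0447]])))
cv2.imwrite("pics/s5.png",cv2.convertScaleAbs(cv2.resize(s["frame"][190:245,265:325],None,fx=10,fy=10,interpolation=2),alpha=1.8)[...,::-1])
E
```

```text
t 4.88 lat 0.81 mm along 46.03 mm tcpz 90.99 | F lat 0.28 along -0.58 z -2.18 | tau [ 0.06 -0.06 -0.01] tilt [ 0.0002 -0.    ] 78.78
[[290.90605583 202.38307821]
 [291.04437157 211.37524978]]
```

View pics/s5.png

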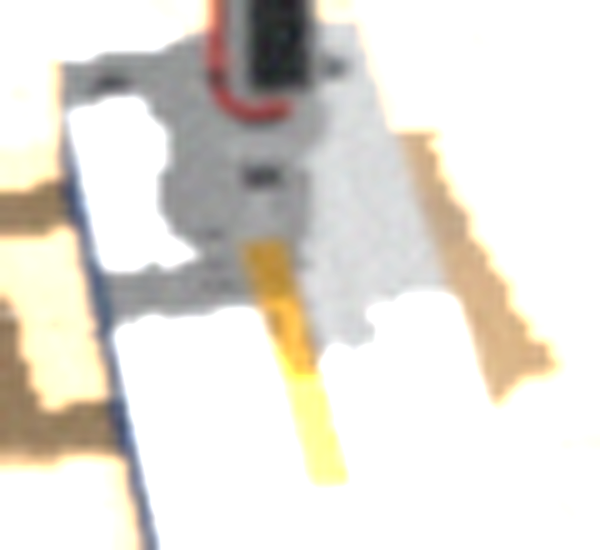

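The tip hangs at crop (264,215), just short of the slot's far end at (265,242). I'll check the lateral offset numerically.

```bash
python3 - <<'E'
from h import *
for n in("side0.npz","side5.npz"):
    s=load(n);lab=s["frame"].astype(float);sat=(lab.max(2)-lab.min(2))/(lab.max(2)+1)
    L=[];Rr=[]
    for v in range(217,238):
        row=sat[v,282:308];b=.5*row.max()
        k=np.argmax(row); i=k
        while i>0 and row[i]>b:i-=1
        l=i+(b-row[i])/(row[i+1]-row[i]); i=k
        while i<len(row)-1 and row[i]>b:i+=1
        r=i-(b-row[i])/(row[i-1]-row[i]); L.append([282+l,v]);Rr.append([282+r,v])
    pl=plane(s,L,.04)[:,:2]-M;pr=plane(s,Rr,.034)[:,:2]-M
    print(n,"left lat",((pl@N)*1e3).round(1).tolist(),"right lat",((pr@N)*1e3).round(1).tolist())
s=load("side5.npz")
g=s["frame"].mean(2)
for v in range(204,213): print(v,g[v,284:300].astype(int))
t=load("top0.npz");f=t["frame"].astype(float);sat=(f.max(2)-f.min(2))/(f.max(2)+1)
Z=[]
for u in range(300,330):
    col=sat[212:232,u];w=np.clip(col-.25,0,None);Z.append([u,212+(w@np.arange(20))/w.sum()])
print("top lat",((plane(t,Z,.037)[:,:2]-M)@N*1e3).round(1).tolist())
E
```

```text
side0.npz left lat [-5.2, -5.2, -5.1, -5.2, -5.2, -5.2, -5.1, -4.8, -5.2, -5.2, -5.1, -4.8, -5.0, -4.8, -5.1, -5.0, -5.1, -4.7, -4.9, -5.0, -5.2] right lat [7.2, 7.2, 6.9, 7.0, 7.0, 7.1, 6.8, 6.9, 7.2, 6.9, 7.0, 7.2, 7.2, 7.0, 7.0, 7.0, 7.1, 6.9, 7.4, 7.3, 7.0]
side5.npz left lat [-5.1, -5.3, -5.0, -4.7, -3.9, -3.7, -3.8, -4.2, -4.9, -4.9, -4.7, -4.7, -4.9, -4.7, -4.9, -4.8, -5.1, -4.6, -4.7, -4.9, -5.1] right lat [6.1, 6.5, 6.4, 6.6, 6.6, 6.7, 6.5, 6.4, 6.7, 6.2, 6.4, 7.1, 7.2, 7.0, 7.1, 7.0, 7.1, 6.8, 7.4, 7.3, 7.0]
204 [ 86  84  87  90  94  92  91  91  91  91  90  91 101 113 123 122]
205 [ 82  85  85  87  94  87  90  90  87  90  91 100 113 120 123 120]
206 [ 85  84  83  83  84  74  73  69  73  78  91 103 116 121 121 121]
207 [ 86  84  84  86  84  63  48  47  50  76  83  87 110 119 123 122]
208 [ 85  84  83  82  84  69  56  59  63  73  84  85 109 119 122 125]
209 [ 83  84  86  84  85  84  87  89  84  83  86  88 108 120 122 124]
210 [ 83  85  86  85  86  86  93  92  83  82  86  90 108 118 119 122]
211 [ 86  83  85  87  84  89  91  92  86  86  85  91 107 120 123 122]
212 [ 85  81  81  82  85  88  91  91  90  86  84  90 111 118 120 124]
top lat [-0.3, -0.1, -0.0, -0.2, -0.3, -0.2, -0.0, -0.2, -0.3, -0.5, -0.4, -0.2, 0.1, 0.1, 0.1, 0.0, -0.2, -0.2, -0.1, 0.0, -0.1, -0.1, 0.1, 0.0, -0.2, -0.3, -0.3, -0.0, -0.0, -0.1]
```

The side view puts the slot centre at lateral +1.0 mm and the tip at +0.7 mm, so it should enter. Descending gently.

Request:
{"api": "send_rows", "payload": {
  "rows": [
    [2,[0,0,0.4],0],
    [2,[0,0,0.3],0],
    [2,[0,0,0.3],0],
    [2,[0,0,0],0],
    [2,[0,0,0],0]
  ]
}}

```text
t: 5.55
tool_pos: [0.5477, 0.0342, 0.0809]
tool_rot: [0.307, 3.127, -0.0]
contact_force: [0.1, -0.4, -2.0]
opening: 0.0229
grip_force: 59.9
```

```bash
python3 r.py
```

```text
t 5.55 lat 0.75 mm along 46.06 mm tcpz 80.93 | F lat 0.17 along -0.36 z -1.99 | tau [-0.02  0.03  0.02] tilt [ 0. -0.] 78.78
```

Request:
{"api": "send_rows", "payload": {
  "rows": [
    [2,[0,0,0.2],0],
    [2,[0,0,0.2],0],
    [2,[0,0,0],0],
    [2,[0,0,0],0],
    [2,[0,0,0],0]
  ]
}}

```text
t: 6.18
tool_pos: [0.548, 0.0342, 0.0773]
tool_rot: [0.307, 3.126, -0.0]
contact_force: [0.2, 0.1, 1.6]
opening: 0.0225
grip_force: 60.0
```

```bash
python3 r.py
```

```text
t 6.17 lat 1.02 mm along 46.09 mm tcpz 77.29 | F lat 0.13 along 0.15 z 1.59 | tau [-0.01  0.11 -0.03] tilt [ 0.0008 -0.0001] 78.79
```

Request:
{"api": "send_rows", "payload": {
  "rows": [
    [2,[0,0,0.1],0],
    [2,[0,-0.1,0],0],
    [2,[0,-0.1,0],0],
    [2,[0,-0.1,0],0],
    [2,[0,-0.1,0],0],
    [2,[0,-0.1,0],0],
    [2,[0,0,0],0]
  ]
}}

```text
t: 7.05
tool_pos: [0.5467, 0.0292, 0.0759]
tool_rot: [0.307, 3.126, -0.0]
contact_force: [1.5, 1.4, 2.7]
opening: 0.0227
grip_force: 60.2
```

```bash
python3 r.py
```

```text
t 7.05 lat 0.77 mm along 40.95 mm tcpz 75.94 | F lat 1.17 along 1.66 z 2.67 | tau [ 0.51 -0.13 -0.06] tilt [ 0.0001 -0.0001] 78.78
```

Request:
{"api": "send_rows", "payload": {
  "rows": [
    [2,[0,-0.1,0],0],
    [2,[0,-0.1,0],0],
    [2,[0,-0.1,0],0],
    [2,[0,-0.1,0],0],
    [2,[0,-0.1,0],0],
    [2,[0,0,0],0]
  ]
}}

```text
t: 7.8
tool_pos: [0.5457, 0.0242, 0.0759]
tool_rot: [-0.307, -3.126, 0.0]
contact_force: [0.5, 1.9, 2.4]
opening: 0.0225
grip_force: 60.2
```

Request:
{"api": "send_rows", "payload": {
  "rows": [
    [2,[0,-0.1,0],0],
    [2,[0,-0.1,0],0],
    [2,[0,-0.1,0],0],
    [2,[0,-0.1,0],0],
    [2,[0,-0.1,0],0],
    [2,[0,0,0],0]
  ]
}}

```text
t: 8.55
tool_pos: [0.5448, 0.0193, 0.0759]
tool_rot: [0.307, 3.127, -0.0]
contact_force: [0.0, 2.0, 2.2]
opening: 0.0227
grip_force: 60.2
```

```bash
python3 r.py
```

```text
t 8.55 lat 0.76 mm along 30.86 mm tcpz 75.93 | F lat -0.37 along 1.99 z 2.18 | tau [ 0.47 -0.09  0.01] tilt [ 0.     -0.0003] 78.78
```

Request:
{"api": "send_rows", "payload": {
  "rows": [
    [2,[0,-0.1,0],0],
    [2,[0,-0.1,0],0],
    [2,[0,-0.1,0],0],
    [2,[0,-0.1,0],0],
    [2,[0,-0.1,0],0],
    [2,[0,0,0],0]
  ]
}}

```text
t: 9.3
tool_pos: [0.5438, 0.0145, 0.0759]
tool_rot: [-0.307, -3.126, 0.0]
contact_force: [0.8, 2.1, 2.2]
opening: 0.0229
grip_force: 60.2
```

Request:
{"api": "send_rows", "payload": {
  "rows": [
    [2,[0,-0.1,0],0],
    [2,[0,-0.1,0],0],
    [2,[0,-0.1,0],0],
    [2,[0,-0.1,0],0],
    [2,[0,-0.1,0],0],
    [2,[0,0,0],0]
  ]
}}

```text
t: 10.05
tool_pos: [0.5428, 0.0095, 0.0759]
tool_rot: [-0.307, -3.127, 0.0]
contact_force: [0.2, 2.1, 2.3]
opening: 0.0226
grip_force: 60.2
```

Request:
{"api": "send_rows", "payload": {
  "rows": [
    [2,[0,-0.1,0],0],
    [2,[0,-0.1,0],0],
    [2,[0,-0.1,0],0],
    [2,[0,-0.1,0],0],
    [2,[0,-0.1,0],0],
    [2,[0,0,0],0]
  ]
}}

```text
t: 10.8
tool_pos: [0.5418, 0.0046, 0.0759]
tool_rot: [-0.307, -3.126, 0.001]
contact_force: [0.1, 2.2, 1.4]
opening: 0.0223
grip_force: 60.2
```

Request:
{"api": "send_rows", "payload": {
  "rows": [
    [2,[0,-0.1,0],0],
    [2,[0,-0.1,0],0],
    [2,[0,-0.1,0],0],
    [2,[0,-0.1,0],0],
    [2,[0,-0.1,0],0],
    [2,[0,0,0],0]
  ]
}}

```text
t: 11.55
tool_pos: [0.54, -0.0006, 0.075]
tool_rot: [-0.307, -3.125, 0.001]
contact_force: [-0.7, -0.0, -2.0]
opening: 0.0226
grip_force: 59.8
```

The tip has dropped in: the vertical force is gone. I'll creep on until it touches the far socket wall.

Request:
{"api": "send_rows", "payload": {
  "rows": [
    [2,[0,-0.05,0],0],
    [2,[0,-0.05,0],0],
    [2,[0,0,0],0]
  ]
}}

```text
t: 11.92
tool_pos: [0.5405, -0.0012, 0.0758]
tool_rot: [-0.307, -3.126, 0.0]
contact_force: [0.3, -0.0, -1.8]
opening: 0.0222
grip_force: 59.8
```

```bash
python3 r.py
```

```text
t 11.93 lat 0.62 mm along 9.95 mm tcpz 75.80 | F lat 0.33 along 0.02 z -1.81 | tau [-0.    0.02 -0.01] tilt [-0.0003 -0.0002] 78.79
```

Request:
{"api": "send_rows", "payload": {
  "rows": [
    [2,[0,-0.05,0],0],
    [2,[0,-0.05,0],0],
    [2,[0,0,0],0]
  ]
}}

```text
t: 12.3
tool_pos: [0.5405, -0.0021, 0.076]
tool_rot: [0.307, 3.126, -0.0]
contact_force: [0.7, 0.1, -1.9]
opening: 0.0225
grip_force: 59.8
```

```bash
python3 r.py
```

```text
t 12.30 lat 0.79 mm along 9.01 mm tcpz 75.95 | F lat 0.63 along 0.28 z -1.88 | tau [0.03 0.05 0.  ] tilt [ 0.0002 -0.0001] 78.79
```

Request:
{"api": "send_rows", "payload": {
  "rows": [
    [2,[0,-0.05,0],0],
    [2,[0,-0.05,0],0],
    [2,[0,0,0],0]
  ]
}}

```text
t: 12.68
tool_pos: [0.5403, -0.0031, 0.0759]
tool_rot: [0.307, 3.127, -0.0]
contact_force: [-0.6, 0.5, -1.6]
opening: 0.0226
grip_force: 59.8
```

```bash
python3 r.py
```

```text
t 12.68 lat 0.74 mm along 8.01 mm tcpz 75.92 | F lat -0.66 along 0.43 z -1.63 | tau [ 0.03 -0.03  0.02] tilt [ 0.     -0.0001] 78.78
```

Request:
{"api": "send_rows", "payload": {
  "rows": [
    [2,[0,-0.05,0],0],
    [2,[0,-0.05,0],0],
    [2,[0,0,0],0]
  ]
}}

```text
t: 13.05
tool_pos: [0.5401, -0.0041, 0.0759]
tool_rot: [-0.307, -3.127, 0.0]
contact_force: [0.8, -0.4, -2.0]
opening: 0.0223
grip_force: 59.8
```

```bash
python3 r.py
```

```text
t 13.05 lat 0.71 mm along 6.98 mm tcpz 75.88 | F lat 0.88 along -0.23 z -2.05 | tau [-0.03  0.   -0.07] tilt [-0.     -0.0001] 78.79
```

Request:
{"api": "send_rows", "payload": {
  "rows": [
    [2,[0,-0.05,0],0],
    [2,[0,-0.05,0],0],
    [2,[0,0,0],0]
  ]
}}

```text
t: 13.42
tool_pos: [0.5399, -0.0049, 0.0759]
tool_rot: [-0.307, -3.127, -0.0]
contact_force: [0.9, 1.1, -1.9]
opening: 0.0226
grip_force: 59.8
```

```bash
python3 r.py
```

```text
t 13.43 lat 0.71 mm along 6.14 mm tcpz 75.89 | F lat 0.64 along 1.24 z -1.87 | tau [ 0.12 -0.04 -0.04] tilt [0.     0.0002] 78.78
```

The wall shows at 6.2 mm along, so the socket centre is at about 8.3 mm. I'll back up 2 mm and lower in stages.

Request:
{"api": "send_rows", "payload": {
  "rows": [
    [2,[0,0.1,0],0],
    [2,[0,0.1,0],0],
    [2,[0,0,0.2],0],
    [2,[0,0,0.2],0],
    [2,[0,0,0.2],0],
    [2,[0,0,0],0],
    [2,[0,0,0],0]
  ]
}}

```text
t: 14.3
tool_pos: [0.5401, -0.003, 0.0698]
tool_rot: [-0.307, -3.126, 0.0]
contact_force: [-1.2, -0.3, -1.6]
opening: 0.0226
grip_force: 59.8
```

```bash
python3 r.py
```

```text
t 14.30 lat 0.59 mm along 8.03 mm tcpz 69.82 | F lat -1.16 along -0.53 z -1.64 | tau [0.01 0.11 0.04] tilt [-0.0005  0.    ] 78.79
```

Request:
{"api": "send_rows", "payload": {
  "rows": [
    [2,[0,0,0.2],0],
    [2,[0,0,0.2],0],
    [2,[0,0,0.2],0],
    [2,[0,0,0],0],
    [2,[0,0,0],0]
  ]
}}

```text
t: 14.92
tool_pos: [0.5402, -0.003, 0.0639]
tool_rot: [-0.307, -3.126, 0.0]
contact_force: [0.8, -0.4, -1.7]
opening: 0.0226
grip_force: 59.8
```

```bash
python3 r.py
```

```text
t 14.93 lat 0.63 mm along 8.06 mm tcpz 63.88 | F lat 0.88 along -0.20 z -1.67 | tau [-0.03  0.05 -0.02] tilt [-0.0003  0.    ] 78.79
```

Request:
{"api": "send_rows", "payload": {
  "rows": [
    [2,[0,0,0.2],0],
    [2,[0,0,0.2],0],
    [2,[0,0,0.05],0],
    [2,[0,0,0.05],0],
    [2,[0,0,0],0],
    [2,[0,0,0],0]
  ]
}}

```text
t: 15.68
tool_pos: [0.5403, -0.003, 0.0589]
tool_rot: [-0.307, -3.126, -0.0]
contact_force: [-0.5, 0.6, -1.2]
opening: 0.0226
grip_force: 59.8
```

```bash
python3 r.py
```

```text
t 15.68 lat 0.70 mm along 8.08 mm tcpz 58.92 | F lat -0.60 along 0.54 z -1.19 | tau [-0.06  0.07 -0.06] tilt [-0.0001  0.    ] 78.79
```

Request:
{"api": "send_rows", "payload": {
  "rows": [
    [2,[0,0,0.05],0],
    [2,[0,0,0.05],0],
    [2,[0,0,0],0],
    [2,[0,0,0],0]
  ]
}}

```text
t: 16.18
tool_pos: [0.5404, -0.003, 0.0587]
tool_rot: [-0.307, -3.126, 0.0]
contact_force: [-4.0, 0.7, 5.6]
opening: 0.0224
grip_force: 60.3
```

```bash
python3 r.py
```

```text
t 16.18 lat 0.80 mm along 8.08 mm tcpz 58.67 | F lat -4.04 along -0.12 z 5.61 | tau [ 0.04  0.62 -0.06] tilt [-0.0002 -0.    ] 78.79
```

The collar is seated on the plate, with contact at 58.7 mm exactly as predicted. Unload a little, release and rise.

Request:
{"api": "send_rows", "payload": {
  "rows": [
    [2,[0,0,-0.05],0],
    [3,[0,0,0],0],
    [5,[0,0,0],0],
    [7,[0,0,0],0],
    [7,[0,0,0],0],
    [7,[0,0,0],0],
    [7,[0,0,-1],0]
  ]
}}

```text
t: 17.05
tool_pos: [0.5395, -0.0029, 0.0678]
tool_rot: [-0.307, -3.124, -0.0]
contact_force: [0.1, -0.1, 0.2]
opening: 0.0703
grip_force: 0.0
```

Request:
{"api": "send_rows", "payload": {
  "rows": [
    [7,[0,0,-2],0],
    [7,[0,0,-4],0],
    [7,[0,0,-5],0],
    [7,[0,0,-5],0],
    [7,[0,0,0],0],
    [7,[0,0,0],0],
    [7,[0,0,0],0]
  ]
}}

```text
t: 17.92
tool_pos: [0.5394, -0.0029, 0.2269]
tool_rot: [-0.307, -3.124, -0.0]
contact_force: [-0.3, -0.4, -0.1]
opening: 0.0701
grip_force: 0.0
```

```bash
python3 - <<'E'
from h import *
from station import ctrl
o=ctrl.get_obs();rep(o)
s=ctrl.get_image("side")
p=np.r_[M+A*.0081+N*.0005,0];print(project(s,np.array([p+[0,0,.04],p+[0,0,.1]])))
cv2.imwrite("pics/s6.png",cv2.resize(s["frame"][140:300,220:380],None,fx=3.7,fy=3.7,interpolation=2)[...,::-1])
E
```

```text
t 17.93 lat -0.19 mm along 8.02 mm tcpz 226.90 | F lat -0.25 along -0.44 z -0.09 | tau [ 0.   -0.01 -0.03] tilt [-0.0027  0.0004] 78.79
[[293.30655299 222.54538364]
 [293.03877349 201.26589628]]
```

View pics/s6.png

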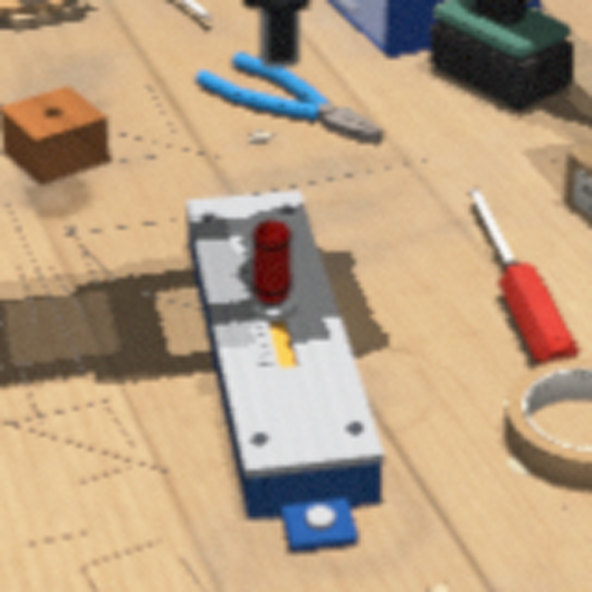

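The pin stands upright with its collar on the plate. Its top is at crop (272,232), as projected, and the gripper is well clear. Handing in.

```bash
python3 -c "
from station import ctrl
print(ctrl.finish_job())"
```

```text
the job is handed in; nothing more can be done
None
```

The index pin is fully seated in the hidden socket (about 8 mm from the slot's middle), upright with its collar on the cover plate and released, and the job was handed in at about 18 s; no verdict was shown.

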